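# Chock the tin on the sloping rack, then open its gate

### The job

The tin lying on the little sloping rack must stay put when the red gate is opened. Pick up the yellow wedge, lay it sole down on the low end of the rack with its thin end uphill, and push it between the gate posts against the low side of the tin until the tin is pressed firmly, but not hard, into the sprung back stop; let go so that the wedge alone holds it. Then lift the gate fully up and leave it there; do not touch the tin with the robot, do not let it roll down, and leave the other things alone.

Things in the scene. Friction and masses are not known exactly. Their poses are not given: they have to be found in the camera images.
- rack: Fixed light-wood tin rack, 270 x 104 mm. Origin: on the worktop under its middle; z up, x points uphill (horizontally), y across. The board's upper surface rises 6 degrees towards +x: its height is 12 mm + 0.1051 * (x + 135 mm), for x from -135 to 135. Open apron without rails from x = -135 to -24, then two uprights (y = +-44.5 mm, 90 mm high), the gate, the tin between low rails, the back stop.
- rack_end (a point): Middle of the board's uphill edge (rack x = 135 mm). Before it sits the back stop: a block with a black pad, clamped at a different place each time, 4 to 26 mm uphill of the tin. Its place is not reported: feel it. The pad yields at most 4.5 mm, against a spring of 2.5 N per mm. 10 to 14 N on the wedge's back is a firm push; wedge and tin must never press each other with over 11 N.
- rack_apron (a point): Middle of the apron's upper surface: rack frame x = -85, y = 0, z = 17.3 mm. Axes as those of the rack.
- gate (a joint): Red lifting gate, in m: 0 = down (as it starts, holding the tin), 0.065 = fully up. It slides vertically with 4 N of friction plus 0.8 N of weight and stays where it is left. Two posts (8 mm thick) with 48 mm between them stand at rack x = -14 mm under a lintel 74 mm above the board.
- gate_handle (a point): Centre of the gate's black T handle: 16 mm thick along the rack's x, 46 mm long across (rack y), 24 mm tall; 144 mm above the worktop when the gate is down. It moves up with the gate. Axes as those of the rack.
- tin: Soup tin with a teal and white label, 58 mm in diameter, 72 mm long, about 0.26 kg, lying on its side across the rack, its low side against the two gate posts. Origin: the middle of its bottom end, so on its rolling axis (at rack y = +36, x = 19, z = 57 mm at the start). Its z axis is the rolling axis (towards rack -y); it rolls freely.
- chock: Yellow wedge with a black rubber sole (grippy), 105 mm long, 30 mm wide, 26 mm tall, 90 g, loose on the worktop. Origin in the sole plane; x points to the thin end (tip at x = +34 mm, back end at -71 mm), z up. A 40 degree face rises from the tip to the flat top (26 mm high, x = 5 to -71), with upright sides to grip. Its tip is some 10 mm downhill of the tin's axis when the face meets the tin.
- chock_tip (a point): The middle of the wedge's thin edge, on the sole plane.
- chock_back (a point): The middle of the wedge's back face, 12 mm above its sole: the place to push.
- spice_jar: Bystander: spice jar with black lid, 41 mm wide, 105 mm tall; origin under its middle.
- mug: Bystander: pale blue mug, 80 mm wide, 90 mm tall; origin under its middle.
- sauce_tin: Bystander: red tin standing upright near the front right, 75 mm wide, 58 mm tall; origin under its middle.
- kitchen_timer: Bystander: red and white kitchen timer, 67 mm wide, 64 mm tall; origin under its middle.

How it is judged:
By the outcome, as a careful person would: the job done as asked, in the order asked, and still so for the second after the job is handed in, with the robot touching nothing.
It also fails if it takes over 69 s, if anything falls off the work surface, if the arm or the gripper's body presses on something with over 40 N, if the wrist force passes 120 N, or if a joint passes its speed limit or range.

### The arm

A 6-joint arm with a two-finger parallel gripper is mounted at the origin on a cart in front of the work surface, level with it; the furniture and walls round the work are solid. World frame = base frame: x ahead of the robot, y to its left, z up, the work surface at z = 0. Lengths are in m, angles in rad, forces in N, time in s.
With the tool pointing down it reaches from about 0.225 to 0.725 m from the base axis. Payload 3.1 kg.
Tool frame: the origin (TCP) lies at the very end of the fingers, on their centre line; the grasp point (between the pads) lies 19 mm behind it; z points along the fingers, y is the line along which they close (so a half turn about z gives the same grasp; the last joint's range is limited). The gripper opens to 85 mm and grips with 20 to 120 N. Pads are 22 mm wide; open, the fingers measure 114 mm over their backs; the gripper's body (76 mm by 85 mm) begins 54 mm behind the grasp point. The pads swing forward as they close: fully open they stand 13 mm farther back than shut.
Start: joints at [-1.311, 0.048, 0.099, 1.622, 0, 1.443], TCP at [0.199, -0.486, 0.231] pointing down, gripper open.
Joint ranges: [-2.91, 2.91], [-0.99, 1.94], [-1.21, 1.42], [-2.12, 2.29], [-1.49, 1.47], [-3.14, 3.14]. Speed limits (rad/s): [2.79, 2.79, 3.14, 3.14, 3.14, 3.14].

### API

Orientations are given as a rotation vector (axis times angle).
In Python, from rig import manip gives the robot as it stands. Calls block until the motion is done:
- manip.reach(position, orientation): joint-space move of the TCP to a pose.
- manip.movel(position, attitude=None, max_speed=0.15, guard=None): straight line of the TCP; attitude=None keeps the orientation; max_speed is the mean speed in m/s. With guard (N) it stops when the force on the tool has changed by that much, and returns True; else False.
- manip.set_joints(angles): joint-space move.
- manip.command_gripper(opening): opening from 0.0 (shut) to 1.0 (fully open); the grip force is fixed at half the most; returns when the fingers have stopped.
- manip.dwell(seconds).
- manip.inverse_kinematics(position, orientation): joint angles nearest the present ones, or None.
- manip.get_obs(): the state.
- manip.get_image(name): name is "scene" or "top" or "wrist"; returns (picture, depth): 384x512x3 uint8, blue, green, red; 384x512 float32, m along the optical axis (not along the pixel's ray), 0 where there is no reading.
- manip.get_calibration(name): a dict with "fx", "fy", "cx", "cy" (pixels), "R" (3x3) and "t" (3): a world point X has camera coordinates R X + t. Camera axes: x right, y down, z forward; pixel columns grow to the right and rows downward; lengths in m; the calibration is good to about 2 mm. A picture is of the moment at which its call begins: read the wrist's pose just before it. get_calibration takes no time and is no camera call; for the wrist camera it gives the pose at the moment of the call.
A pose or a line that the arm cannot do raises manip.PlanningError and nothing moves.
- manip.hand_in(): hands the job in; it is judged then, once.
The state is a dict: "time": time; "joint_pos": joint angles; "qvel": joint speeds; "effort": joint torques, N m; "eef_pos": TCP position; "tool_rot": TCP orientation; "contact_force": force on the tool from outside, world axes, zero at the start; "wrist_torque": the same for the moment, N m; "width": opening from 0.0 (shut) to 1.0 (fully open); "gripper_force": force on a finger pad.
Only numpy, scipy, OpenCV 4.12 (cv2) and the standard library are available. Lean on these libraries where they do the work, as an engineer would, in place of code of your own. Each camera call takes 0.05 s, during which the arm holds its last target. There are 200 camera calls.

## Working session

There is one attempt and no reset: what is moved stays moved. The work goes in short steps, each a Python script; the robot and the scene stay as the last script left them, time stands still between calls to the robot, and variables do not carry over. Pictures are saved under pics/ and viewed, at most 12 in all, crops included, and the job is handed in when it is done.

```bash
ls; mkdir -p pics
python3 - <<'E'
from rig import manip
import cv2,numpy as np
o=manip.get_obs();print(o['time'],o['eef_pos'],o['tool_rot'],o['contact_force'])
for n in("top","scene"):
    p,d=manip.get_image(n);cv2.imwrite(f'pics/{n}0.png',p);np.save(f'pics/{n}0d.npy',d)
    c=manip.get_calibration(n);np.savez(f'pics/{n}0c.npz',**c);print(n,c)
E
```

```text
pics
0.0 [ 0.19836298 -0.48541851  0.23010374] [-3.08038733e+00 -6.04860950e-01  2.15106227e-04] [ 0.17026126 -0.59918754  0.03683852]
top {'fx': 445.1360445625831, 'fy': 445.1360445625831, 'cx': 260.1194829270711, 'cy': 188.09142299231476, 'R': array([[ 0.02736363, -0.99949276, -0.01629302],
       [-0.99894983, -0.0267423 , -0.03720334],
       [ 0.03674875,  0.01729393, -0.99917488]]), 't': array([-0.02702366,  0.52566215,  1.55660948])}
scene {'fx': 381.129099850115, 'fy': 381.129099850115, 'cx': 252.42401959855184, 'cy': 190.10459970930833, 'R': array([[-0.76385213, -0.64522928, -0.01446056],
       [-0.31242655,  0.38928482, -0.86651427],
       [ 0.56472965, -0.65737091, -0.49894279]]), 't': array([0.417697  , 0.2821858 , 0.95261734])}
```

View pics/top0.png

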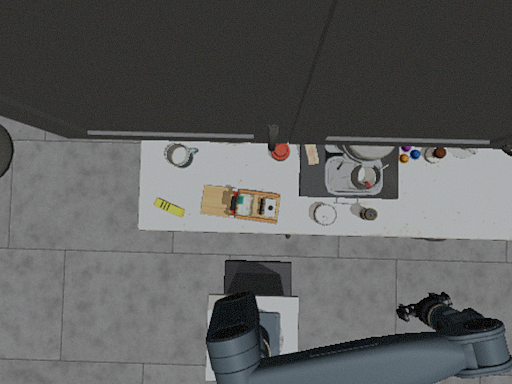

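View pics/scene0.png

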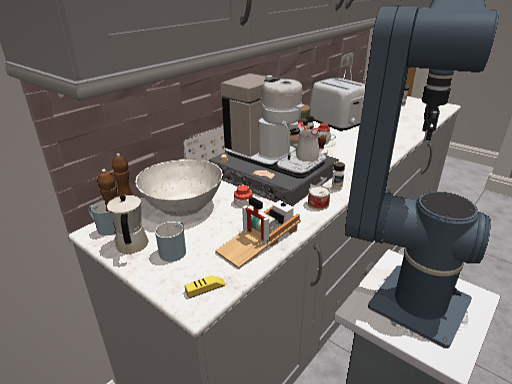

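The top view shows the yellow wedge at about (169,207). The rack spans about (202–279, 186–222), with uphill to the right, the gate near x=234 and the tin near x=244. Next I'll get coarse positions and the wrist camera offset.

```bash
cat > h.py <<'E'
from rig import manip
import cv2,numpy as np
from scipy.spatial.transform import Rotation as Rot
def ray(c,uv,z):
    uv=np.atleast_2d(np.asarray(uv,float))
    d=np.c_[(uv[:,0]-c['cx'])/c['fx'],(uv[:,1]-c['cy'])/c['fy'],np.ones(len(uv))]@c['R']
    o=-c['R'].T@c['t']
    return o+d*((z-o[2])/d[:,2])[:,None]
def down(yaw,tilt=0):
    """tool down, tool x axis at world angle yaw; (y closes perpendicular). tilt about tool y"""
    return (Rot.from_euler('z',yaw)*Rot.from_euler('x',np.pi)*Rot.from_euler('y',tilt)).as_rotvec()
def big(m):
    cs,_=cv2.findContours(m.astype(np.uint8),cv2.RETR_EXTERNAL,cv2.CHAIN_APPROX_NONE)
    return max(cs,key=cv2.contourArea)
def yellow(p):
    h=cv2.cvtColor(p,cv2.COLOR_BGR2HSV); return cv2.inRange(h,(22,150,100),(35,255,255))
def wood(p):
    h=cv2.cvtColor(p,cv2.COLOR_BGR2HSV); return cv2.inRange(h,(8,70,60),(21,255,255))
E
python3 - <<'E'
from h import *
p=cv2.imread('pics/top0.png');c=dict(np.load('pics/top0c.npz'))
for n,f,z in(('y',yellow,.02),('w',wood,.02)):
    m=f(p);m[:130]=0;m[:, :140]=0;m[:,300:]=0;m[240:]=0
    m=cv2.morphologyEx(m,cv2.MORPH_CLOSE,np.ones((5,5)))
    k=big(m);r=cv2.minAreaRect(k);print(n,r);print(ray(c,cv2.boxPoints(r),z).round(3),ray(c,[r[0]],z).round(3))
w=manip.get_calibration('wrist');o=manip.get_obs()
R=Rot.from_rotvec(o['tool_rot']).as_matrix();cam=-w['R'].T@w['t']
print('cam in tool',R.T@(cam-o['eef_pos']),'axes',(w['R']@R).round(3),w['fx'],w['cx'],w['cy'])
E
```

```text
y ((169.023681640625, 206.9483642578125), (29.620361328125, 7.916439533233643), 24.623563766479492)
[[0.459 0.358 0.02 ]
 [0.484 0.347 0.02 ]
 [0.444 0.251 0.02 ]
 [0.418 0.261 0.02 ]] [[0.451 0.304 0.02 ]]
w ((239.7615509033203, 203.40769958496094), (76.2813491821289, 29.396230697631836), 7.125016689300537)
[[ 0.432  0.194  0.02 ]
 [ 0.535  0.185  0.02 ]
 [ 0.509 -0.081  0.02 ]
 [ 0.407 -0.071  0.02 ]] [[0.47  0.057 0.02 ]]
cam in tool [ 0.07951327  0.00050505 -0.14111463] axes [[ 0.001  1.     0.   ]
 [-0.951  0.001 -0.309]
 [-0.309  0.     0.951]] 283.8752821048672 252.24199816091163 192.638005227798
```

Run:
```python
from h import *
o=manip.get_obs();p=o['eef_pos']
manip.reach([.15,-.40,.33],down(.39))
manip.reach([.40,.20,.30],down(1.3))
def snap(n):
    c=manip.get_calibration('wrist');p,d=manip.get_image('wrist')
    cv2.imwrite(f'pics/{n}.png',p);np.savez(f'pics/{n}.npz',d=d,**c)
manip.reach([.44,.28,.22],down(1.18)); snap('wed')
manip.reach([.475,.11,.28],down(1.47)); snap('rack')
o=manip.get_obs();print(o['time'],o['joint_pos'],o['eef_pos'],o['contact_force'])
a=cv2.imread('pics/wed.png');b=cv2.imread('pics/rack.png')
cv2.imwrite('pics/both.png',cv2.resize(np.vstack([a,b]),(400*1,600)))
```

```text
4.4417 [ 9.04769068e-02 -3.22564392e-02  1.17112229e-01  1.71906639e+00
  7.12371656e-04  1.76240802e+00] [0.47483493 0.1104795  0.28053401] [-0.29554132 -0.13904932 -0.60862268]
```

View pics/both.png

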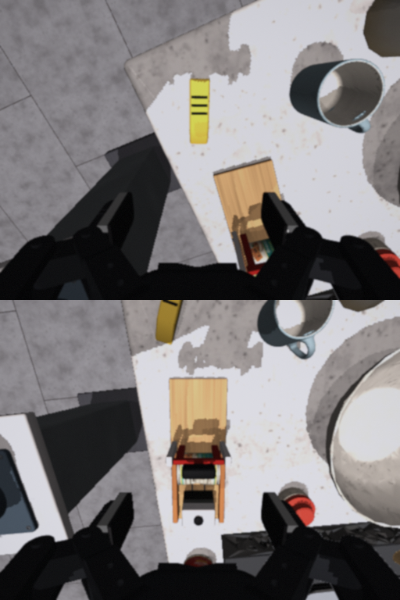

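Run:
```python
from h import *
L=lambda n:(cv2.imread(f'pics/{n}.png'),dict(np.load(f'pics/{n}.npz')))
p,c=L('wed')
m=cv2.morphologyEx(yellow(p),cv2.MORPH_CLOSE,np.ones((9,9)));k=big(m);r=cv2.minAreaRect(k);print(r)
print(ray(c,cv2.boxPoints(r),.0).round(4));print(ray(c,cv2.boxPoints(r),.026).round(4))
x,y,w,h=cv2.boundingRect(k)
cr=cv2.resize(p[y-10:y+h+10,x-15:x+w+15],None,fx=3,fy=3,interpolation=cv2.INTER_CUBIC)
# heights along the axis
d=c['d']
for v in range(y-4,y+h+6,5):
    u=int(k[np.abs(k[:,0,1]-v)<3][:,0,0].mean()) if (np.abs(k[:,0,1]-v)<3).any() else x+w//2
    z=d[v,u];P=c['R'].T@(np.array([(u-c['cx'])/c['fx']*z,(v-c['cy'])/c['fy']*z,z])-c['t']);print(v,u,P.round(4))
p,c=L('rack')
m=wood(p);m[:, :180]=0;m[:,330:]=0
k=big(m);r=cv2.minAreaRect(k);print(r,cv2.boundingRect(k))
# apron edges: rows 100..190
for z0 in (.013,):
  for v in range(105,180,10):
    us=np.where(m[v])[0];print(v,us.min(),us.max())
c2=np.hstack([cv2.resize(cr,(int(cr.shape[1]*400/cr.shape[0]),400)),cv2.resize(p[90:300,190:320],None,fx=400/210,fy=400/210)])
cv2.imwrite('pics/crop.png',c2);print(c2.shape)
```

```text
((255.0, 142.0), (80.0, 22.0), 90.0)
[[0.4602 0.3539 0.    ]
 [0.4848 0.3438 0.    ]
 [0.4479 0.2501 0.    ]
 [0.4211 0.2612 0.    ]]
[[0.4609 0.3538 0.026 ]
 [0.4838 0.3444 0.026 ]
 [0.4495 0.2575 0.026 ]
 [0.4246 0.2677 0.026 ]]
98 255 [ 0.4742  0.3531 -0.0014]
103 255 [0.4719 0.3481 0.024 ]
108 255 [0.4699 0.343  0.0231]
113 255 [0.4679 0.3381 0.0269]
118 255 [0.4657 0.3329 0.0245]
123 255 [0.4636 0.3277 0.0241]
128 255 [0.4615 0.3224 0.0235]
133 254 [0.4583 0.3177 0.0249]
138 254 [0.4561 0.3124 0.0255]
143 254 [0.4539 0.3069 0.0246]
148 254 [0.4517 0.3015 0.0247]
153 254 [0.4494 0.2959 0.024 ]
158 254 [0.4471 0.2903 0.0243]
163 254 [0.4447 0.2846 0.0238]
168 254 [0.4423 0.2785 0.0221]
173 254 [0.4393 0.2712 0.016 ]
178 254 [0.4363 0.2636 0.0094]
183 253 [0.4317 0.2557 0.0012]
188 255 [ 0.4313  0.2477 -0.0007]
((253.5, 151.0), (100.0, 73.0), 90.0) (217, 101, 74, 101)
105 217 289
115 217 290
125 218 289
135 218 289
145 218 289
155 219 289
165 219 288
175 219 287
(400, 457, 3)
```

View pics/crop.png

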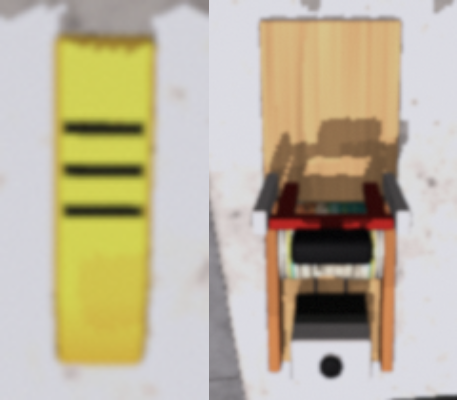

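The crop shows the wedge's sloped face at the end nearer the rack (the tip), and the stripes sit towards its back. The rack is seen straight on, with the handle near original pixel (254,220). I'll fit the rack and then grasp the wedge.

Run:
```python
from h import *
p,c=cv2.imread('pics/rack.png'),dict(np.load('pics/rack.npz'))
m=wood(p);m[:, :180]=0;m[:,330:]=0
C=[]
for v in range(106,172,3):
    us=np.where(m[v])[0];z=.012
    e=[]
    for u in(us.min()-.5,us.max()+.5):
        for _ in range(6):   # intersect with sloping board: distance from low edge along y
            P=ray(c,[[u,v]],z)[0]; z=.012+.1051*max(0,e0-P[1]) if C or e else .012
            if not(C or e): e0=P[1]+.007
        e.append(P)
    C.append((e[0]+e[1])/2);w=np.linalg.norm(e[0]-e[1])
C=np.array(C);f=np.polyfit(C[:,1],C[:,0],1);print('line x=',f,'width',w)
d=np.array([-f[0],-1]);d/=np.linalg.norm(d);yaw=np.arctan2(d[1],d[0])
low=ray(c,[[253.2,100.5]],.012)[0];low[0]=np.polyval(f,low[1])
O=low[:2]+.135*d;print('low',low,'d',d,'yaw',yaw,'O',O)
D=c['d']
V,U=np.mgrid[90:300,190:320];Z=D[V,U]
P=(np.stack([(U-c['cx'])/c['fx']*Z,(V-c['cy'])/c['fy']*Z,Z],-1)-c['t'])@c['R']
n=np.array([-d[1],d[0]])
def rk(Q): q=Q[...,:2]-O;return np.stack([q@d,q@n,Q[...,2]],-1)
Q=rk(P).reshape(-1,3)
h=Q[(Q[:,2]>.146)&(Q[:,2]<.17)];print('handle',len(h),h.min(0),h.max(0),np.median(h,0))
b=Q[(Q[:,0]<-40)&(Q[:,0]>-.13)&(abs(Q[:,1])<.045)&(Q[:,2]<.04)]
b=b[b[:,0]<-.05];print('board z resid',np.median(b[:,2]-(.012+.1051*(b[:,0]+.135))) ,len(b))
for x0 in (-.135,-.13,-.125): 
    s=Q[(abs(Q[:,0]-x0)<.003)&(abs(Q[:,1])<.04)];print(x0,np.median(s[:,2]))
np.savez('rack.npz',O=O,d=d,n=n,yaw=yaw)
```

```text
line x= [0.09404063 0.46800684] width 0.10099730621400752
low [0.48571434 0.18829624 0.012     ] d [-0.09362753 -0.99560729] yaw -1.6645611935573352 O [0.47307462 0.05388925]
handle 666 [-0.02342437 -0.02283878  0.14600518] [-0.00824573  0.0221303   0.1558076 ] [-0.017363   -0.00080636  0.15345742]
board z resid nan 0
-0.135 0.010421554835415564
-0.13 0.011000142759176873
-0.125 0.011613000966238797
  return _methods._mean(a, axis=axis, dtype=dtype,
  ret = ret.dtype.type(ret / rcount)
```

Run:
```python
from h import *
g=np.array([.4645,.3298]);q=down(1.176)
manip.reach([*g,.10],q)
print(manip.movel([*g,.005],q,.1,guard=8))
manip.command_gripper(0.0)
o=manip.get_obs();print(o['time'],o['eef_pos'],o['width'],o['gripper_force'],o['contact_force'])
manip.movel([*g,.10],q,.12)
R=np.load('rack.npz');O,d=R['O'],R['d']
# stage over apron: tilt check
for t in(.105,-.105):
    print(t,Rot.from_rotvec(down(R['yaw']+np.pi,t)).as_matrix()[:,2]@np.r_[d,0])
c=manip.get_calibration('wrist');p,D=manip.get_image('wrist');cv2.imwrite('pics/held.png',p)
o=manip.get_obs();print(o['time'],o['width'],o['joint_pos'])
```

```text
False
7.1917 [0.46499772 0.33015298 0.00564752] 0.3371833978755536 60.534911155700684 [-0.52678336  0.10416262  2.36537184]
0.105 -0.10480716882888277
-0.105 0.10480716882888265
8.1833 0.335425741727342 [ 4.99721052e-01  1.75168806e-01 -2.67708907e-02  1.37152728e+00
 -3.43573101e-05  2.46526888e+00]
```

View pics/held.png

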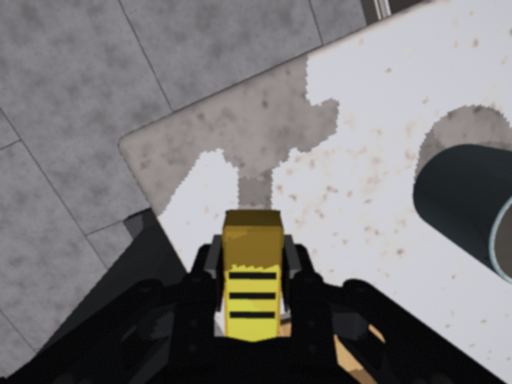

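The wedge is held squarely. Its back face is at about (225–281, 211–237), the tip points at the rack, and the width of 0.335 matches about 29 mm. Next I'll feel for the apron, slide in between the posts and release.

```bash
cat >> h.py <<'E'
_R=np.load('rack.npz');O,d,n,YAW=_R['O'],_R['d'],_R['n'],float(_R['yaw'])
U=np.r_[d*np.cos(.1047),np.sin(.1047)];N=np.r_[-d*np.sin(.1047),np.cos(.1047)]
Q=down(YAW+np.pi,-.1047)
def board(x,y=0): return np.r_[O+x*d+y*n,.012+.1051*(x+.135)]
def st(s=''):
    o=manip.get_obs();f=o['contact_force'];e=o['eef_pos']
    print(s,'t%.2f'%o['time'],'rack',((e[:2]-O)@d).round(4),((e[:2]-O)@n).round(4),e[2].round(4),'f',(f@U).round(2),(f@N).round(2),(f@np.r_[n,0]).round(2),'w',round(o['width'],3));return o
E
python3 - <<'E'
from h import *
c=manip.get_calibration('wrist');o=manip.get_obs();T=Rot.from_rotvec(o['tool_rot']).as_matrix()
zb=o['eef_pos'][2]-.0056
B=ray(c,[[226,211],[281,211]],zb).mean(0);print('back in tool',T.T@(B-o['eef_pos']))
tcp=lambda x,h:board(x)-.0806*U+(.0056+h)*N
manip.reach(tcp(-.04,.07),Q);st('above')
manip.movel(tcp(-.04,.012),Q,.1);st()
print(manip.movel(tcp(-.04,-.006),Q,.015,guard=4));o=st('touch')
h=(o['eef_pos']-tcp(-.04,0))@N;print('h',h)
manip.movel(tcp(-.04,h+.002),Q,.03);st()
p,D=manip.get_image('scene');cv2.imwrite('pics/s1.png',cv2.resize(p[160:280,190:350],None,fx=4,fy=4))
E
```

```text
back in tool [0.02080264 0.00114779 0.00555436]
above t8.82 rack -0.128 -0.0005 0.0879 f -1.07 -0.1 -0.25 w 0.337
 t9.56 rack -0.1224 0.0002 0.0314 f 0.65 -1.6 0.58 w 0.338
True
touch t10.36 rack -0.1207 -0.0001 0.0192 f -0.88 3.91 0.55 w 0.336
h 0.0001052670936338672
 t10.62 rack -0.1209 -0.0003 0.0209 f 0.37 -1.38 -0.37 w 0.341
```

View pics/s1.png

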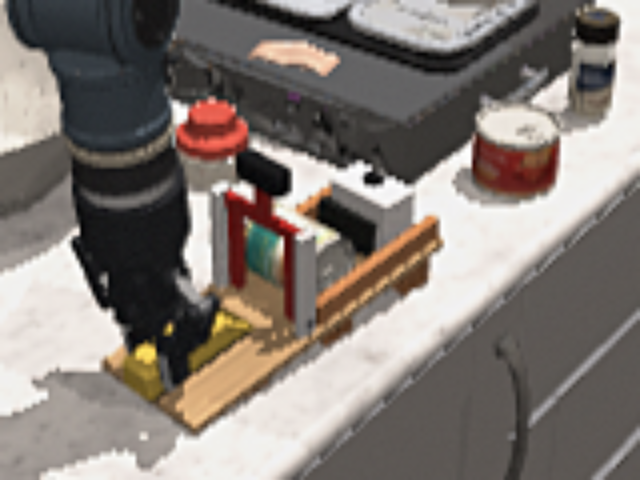

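The wedge lies sole down on the apron, centred and pointing between the posts. Next I'll insert it, release it, and re-approach with closed fingers from behind.

Run:
```python
from h import *
tcp=lambda x,h:board(x)-.0806*U+(.0056+h)*N
print(manip.movel(tcp(-.002,.002),Q,.06,guard=6));st('in')
print(manip.movel(tcp(-.002,-.003),Q,.015,guard=3));st('down')
manip.command_gripper(0.7);st('open')
a=tcp(-.002,.06);manip.movel(a,Q,.12)
manip.command_gripper(0.0)
b=lambda x,h:board(x)+h*N
manip.movel(b(-.140,.06),Q,.12)
c=manip.get_calibration('wrist');p,D=manip.get_image('wrist');cv2.imwrite('pics/w2.png',p);np.savez('pics/w2.npz',d=D,**c)
st('behind')
m=yellow(p);k=big(cv2.morphologyEx(m,cv2.MORPH_CLOSE,np.ones((9,9))));print(cv2.boundingRect(k))
Vv,Uu=np.where(m>0);Z=D[Vv,Uu];P=(np.c_[(Uu-c['cx'])/c['fx']*Z,(Vv-c['cy'])/c['fy']*Z,Z]-c['t'])@c['R']
q=np.c_[(P-board(0))@U,(P[:,:2]-O)@n,(P-board(0))@N];q=q[(q[:,2]<.04)&(q[:,2]>-.01)]
print(len(q),q.min(0),q.max(0),np.percentile(q,[2,50,98],axis=0))
```

```text
False
in t11.46 rack -0.0829 0.0001 0.0252 f -0.52 -0.38 -0.45 w 0.337
True
down t11.72 rack -0.0831 0.0004 0.0232 f 0.68 3.67 -0.49 w 0.33
open t12.13 rack -0.0824 -0.0011 0.0216 f -0.51 0.83 -0.16 w 0.703
behind t14.07 rack -0.1459 -0.0 0.0712 f -0.04 0.65 -0.04 w -0.004
(248, 315, 10, 25)
133 [-0.06472698 -0.00297101  0.02307113] [-0.04081644  0.0040899   0.02598908] [[-0.06442956 -0.00296095  0.02325161]
 [-0.05805436  0.00015092  0.02443376]
 [-0.04157104  0.00402322  0.02570298]]
```

View pics/w2.png

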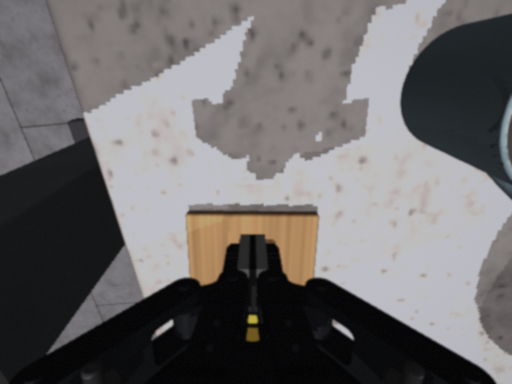

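The wedge stands alone, centred between the posts (y≈0), and the closed fingers at (252,260) are just behind it. Now I'll push.

Run:
```python
from h import *
b=lambda x,h:board(x)+h*N
print(manip.movel(b(-.138,.006),Q,.08,guard=6));o=st('low')
manip.dwell(.2);f=[manip.get_obs()['contact_force'] for _ in range(1)];st('bias')
g=manip.movel(b(-.068,.006),Q,.012,guard=6);st('g6 %s'%g)
manip.dwell(.3);st('hold')
p,D=manip.get_image('scene');cv2.imwrite('pics/s2.png',cv2.resize(p[160:280,190:350],None,fx=4,fy=4))
```

```text
False
low t14.89 rack -0.1387 0.0003 0.0179 f -0.86 0.19 0.33 w 0.002
bias t15.09 rack -0.139 0.0006 0.0184 f -0.23 0.16 0.49 w 0.003
g6 True t19.26 rack -0.0821 -0.0001 0.0234 f -0.62 0.33 0.15 w 0.001
hold t19.56 rack -0.0824 -0.001 0.0225 f 0.3 0.48 0.08 w -0.002
```

View pics/s2.png

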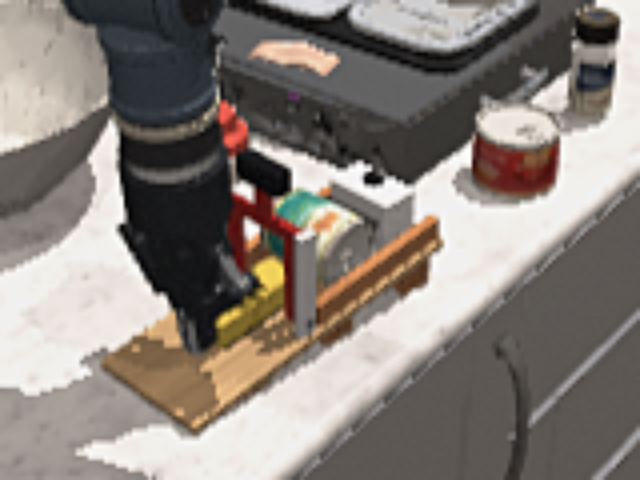

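The tin now rests near the pad and the wedge is under its low side, but the standing force is about 0. I'll press in small steps with averaged force readings.

```bash
cat >> h.py <<'E'
def F(k=8):
    a=[]
    for _ in range(k): manip.dwell(.03);a.append(manip.get_obs()['contact_force'])
    return np.mean(a,0)
E
python3 - <<'E'
from h import *
o=manip.get_obs();h=.006;x=(o['eef_pos'][:2]-O)@d+.0007
# x index of b() (board foot point); account for N lean
f0=F();print('f0',(f0@U).round(2))
base=board(x)+h*N
for i in range(1,16):
    s=.0005*i
    g=manip.movel(base+s*U,Q,.004,guard=8);f=F()
    o=manip.get_obs();print(i,round(o['time'],1),'cmd',((base+s*U)[:2]-O)@d.round(4),'x',((o['eef_pos'][:2]-O)@d).round(4),'F',(f@U).round(2),(f@N).round(2),g)
    if f@U<-6.5 or g: break
E
```

```text
f0 -0.25
1 20.6 cmd -0.0818859703860364 x -0.0821 F -1.71 -0.61 False
2 21.2 cmd -0.08138871329922275 x -0.0821 F -5.05 -0.14 False
3 21.7 cmd -0.08089145621240908 x -0.0819 F -6.04 -0.26 False
4 22.2 cmd -0.0803941991255954 x -0.0817 F -6.61 0.07 False
```

Run:
```python
from h import *
x0=-.0803942
base=board(0)+.006*N
base=base+U*((x0-((base[:2]-O)@d))/np.cos(.1047))
for i in range(1,20):
    s=.0004*i
    g=manip.movel(base+s*U,Q,.004,guard=5);f=F()
    o=manip.get_obs();print(i,round(o['time'],1),'x',((o['eef_pos'][:2]-O)@d).round(4),'F',(f@U).round(2),(f@N).round(2),g)
    if f@U<-11.3 or g: break
```

```text
1 22.8 x -0.0816 F -7.18 0.03 False
2 23.3 x -0.0814 F -7.73 0.39 False
3 23.8 x -0.0813 F -8.14 0.33 False
4 24.3 x -0.0811 F -8.68 0.23 False
5 24.8 x -0.081 F -9.1 0.22 False
6 25.4 x -0.0808 F -9.68 0.38 False
7 25.9 x -0.0807 F -10.19 0.3 False
8 26.4 x -0.0805 F -10.72 0.35 False
9 26.9 x -0.0803 F -11.2 0.74 False
10 27.4 x -0.0802 F -11.83 0.73 False
```

Run:
```python
from h import *
e=manip.get_obs()['eef_pos']
manip.movel(e-.03*U,Q,.04);st('back');print(F()@U)
e=manip.get_obs()['eef_pos'];manip.movel(e+.15*N-.02*U,Q,.15)
c=manip.get_calibration('wrist');p,D=manip.get_image('wrist')
s,_=manip.get_image('scene');cv2.imwrite('pics/s3.png',np.hstack([cv2.resize(p,(400,300)),cv2.resize(s[160:280,190:350],(400,300))]))
manip.command_gripper(.5)
Y=YAW+1.5*np.pi
H=np.r_[O+d*(-.0152),0]
print(manip.inverse_kinematics(H+[0,0,.128],down(Y)))
manip.reach(H+[0,0,.22],down(Y));st('above handle')
m,Dw=manip.get_image('wrist');cv2.imwrite('pics/h1.png',m)
```

```text
back t28.41 rack -0.1098 0.0004 0.0215 f -0.01 -0.38 0.2 w -0.004
-0.11209271648366935
[ 0.00447167 -0.06869597 -0.22174358  1.41774872  0.          0.09823654]
above handle t32.07 rack -0.0154 -0.0 0.2199 f 1.12 -0.03 0.07 w 0.505
```

View pics/s3.png

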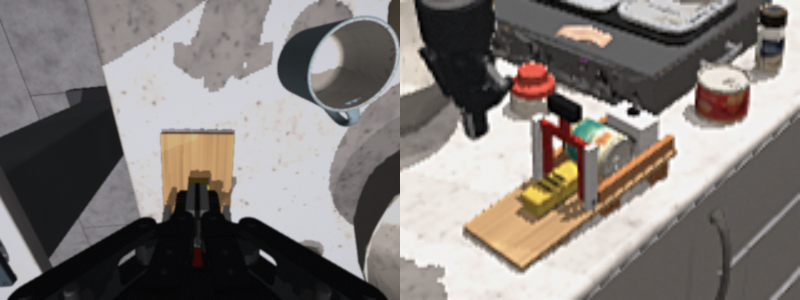

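View pics/h1.png

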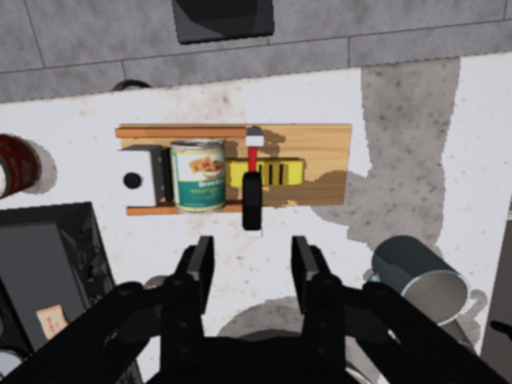

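The wedge alone holds the tin against the pad. The handle at (252,202) lines up with the midline of the fingers (about 252). Now I'll grip and lift.

Run:
```python
from h import *
H=np.r_[O+d*(-.0152),0];q=down(YAW+1.5*np.pi)
print(manip.movel(H+[0,0,.127],q,.08,guard=6));st('at')
manip.command_gripper(0.0);o=st('grip');z0=o['eef_pos'][2]
e=H
print(manip.movel(H+[0,0,z0+.0665],q,.04,guard=16));o=st('up');print('lift',o['eef_pos'][2]-z0)
print('hold',F())
o=st()
c=manip.get_calibration('wrist');p,D=manip.get_image('wrist');cv2.imwrite('pics/h2.png',p)
```

```text
False
at t33.43 rack -0.0153 0.0006 0.1278 f 0.73 -0.48 -0.85 w 0.501
grip t33.78 rack -0.0149 0.0004 0.1278 f 1.2 2.58 -1.18 w 0.176
True
up t35.35 rack -0.0148 0.0004 0.1927 f -0.3 4.35 -0.88 w 0.174
lift 0.06489538452175261
hold [-0.73612259  2.10768154  3.20701949]
 t35.62 rack -0.0148 0.0004 0.1913 f -3.09 2.51 -0.81 w 0.176
```

Run:
```python
from h import *
H=np.r_[O+d*(-.0152),0];q=down(YAW+1.5*np.pi);z0=.1278
for s in(.066,.067,.068):
    g=manip.movel(H+[0,0,z0+s],q,.01,guard=25);f=F(5);o=manip.get_obs();print(s,g,'z',o['eef_pos'][2]-z0,'f',f.round(1))
    if f[2]<-12: break
manip.command_gripper(.5);st('rel')
manip.movel(H+[0,0,.30],q,.12)
c=manip.get_calibration('wrist');p,D=manip.get_image('wrist')
V,Uu=np.mgrid[0:384,0:512];P=(np.stack([(Uu-c['cx'])/c['fx']*D,(V-c['cy'])/c['fy']*D,D],-1)-c['t'])@c['R']
X=(P[...,:2]-O)@d;Yy=(P[...,:2]-O)@n
k=(abs(X+.015)<.02)&(abs(Yy)<.026)&(P[...,2]>.12)&(P[...,2]<.26);z=P[...,2][k];print('handle top (0.221 if up)',k.sum(),np.percentile(z,[50,90,98]))
s,_=manip.get_image('scene');cv2.imwrite('pics/fin.png',np.hstack([cv2.resize(p,(400,300)),cv2.resize(s[140:260,190:350],(400,300))]))
st()
```

```text
0.066 False z 0.0650348161017811 f [ 5.3  0.7 -7.5]
0.067 False z 0.06510374223928808 f [  6.4   0.8 -11.1]
0.068 False z 0.06512960192855655 f [  7.3   0.8 -14.6]
rel t37.56 rack -0.0151 0.0001 0.1969 f 0.9 -0.04 -0.08 w 0.5
handle top (0.221 if up) 1097 [0.2186571  0.21974718 0.22030266]
 t38.67 rack -0.0152 -0.0005 0.2989 f 0.01 -0.17 -0.73 w 0.501
```

View pics/fin.png

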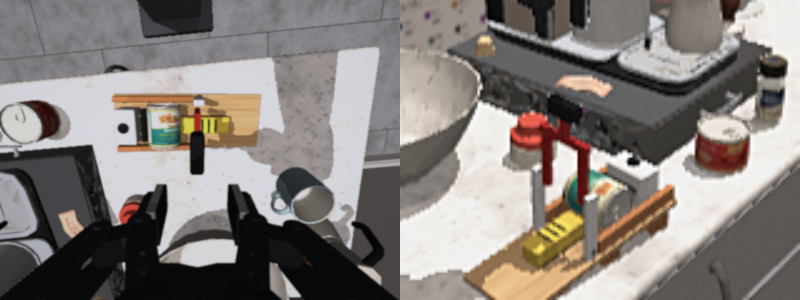

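The gate is at its upper stop (handle top about 0.220 m), the wedge holds the tin against the pad, and the robot is clear of everything.

```bash
python3 -c "
from rig import manip
print(manip.hand_in())"
```

```text
the job is handed in; nothing more can be done
None
```

The job is handed in after about 39 s on the robot's clock: the wedge alone holds the tin against the back stop after a push of about 11.6 N, and the gate is fully up; the result of the judging was not reported.

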